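Zero the gauge and hold a frame rail in the squaring jig

ROBOT

A 6-joint arm with a two-finger parallel gripper is mounted at the origin on a cart in front of the work surface, level with it; the furniture and walls round the work are solid. World frame = base frame: x ahead of the robot, y to its left, z up, the work surface at z = 0. Lengths are in mm, angles in rad, forces in N, time in s.
With the tool pointing down it reaches from about 400 to 925 mm from the base axis. Payload 12.5 kg.
Tool frame: the origin (TCP) lies where the fingers leave the gripper's body, on its centre line; the fingertips stand 78 mm ahead of it and the grasp point (between the pads) lies 59 mm ahead of it; z points along the fingers, y is the direction in which the jaws open and shut (so a half turn about z gives the same grasp; the last joint's range is limited). The gripper opens to 95 mm and grips with 3 to 60 N. Pads are 20 mm wide; open, the fingers measure 119 mm over their backs; the gripper's body (75 mm by 180 mm) begins 59 mm behind the grasp point.
Start: joints at [1.065, 0.491, 1.559, -0, 1.092, -0.106], TCP at [243.253, 575.731, 292.261] pointing down, gripper open.
Joint ranges: [-3.1, 3.1], [-0.84, 2.19], [0.05, 2.79], [-1.13, 4.28], [0.06, 2.93], [-2.69, 2.69]. Speed limits (rad/s): [2.22, 2.22, 2.79, 3.14, 3.14, 3.14].

INTERFACE

Orientations are given as [roll, pitch, yaw] about the fixed x, y, z axes, in that order (R = Rz(yaw) Ry(pitch) Rx(roll)).
In Python, from cell import env, viewer, ticket, search_frame gives the robot as it stands.
- The arm moves only by the shell command python3 -m inch 'ROWS'. ROWS is a JSON object of lists of equal length, an entry for each row: "hand": the opening, from 0 (shut) to 1 (fully open); "delta_pos": the shift along the tool's x, y, z in cm, a list of three; "turn": the turn about the tool's z in rad. A call has 1 to 20 rows; each row shifts and turns the commanded pose from where the row before left it, along the tool's axes as they then stand; what a row does not reach is not made up. A row lasts 1/10 s, in which the tool goes at most 50 mm and 8.59 degrees, less where a joint would pass 70% of its speed; a pose out of reach is approached as far as the arm can. A call is refused whole if a number of a shift passes 5 or a number of a turn 0.15, either way. A call with a gripper value outside its range is refused whole. The fingers move at their own pace and stop on an object; the grip force is fixed at half the most. Time passes only in rows, so rows that do not move let the fingers close. It gives the time, the measured TCP pose, the force and the opening at its end, in the units of the state.
- env.state(): the state, without advancing time (a new reading comes with each control period).
- viewer.read_camera(name): name is "scene" or "top"; returns (picture, depth): 420x560x3 uint8, blue, green, red; 420x560 float32, mm along the optical axis (not along the pixel's ray), 0 where there is no reading.
- viewer.get_calibration(name): a dict with "fx", "fy", "cx", "cy" (pixels), "T" (4x4, takes a point from camera to world coordinates). Camera axes: x right, y down, z forward; pixel columns grow to the right and rows downward; lengths in mm; the calibration is good to about 2 mm. A picture is of the moment at which its call begins. get_calibration takes no time and is no camera call.
- ticket.job_done(): hands the job in, once; it reports no verdict.
Trained networks look in the newest picture that a camera, given by its name, has taken for a name from the list of things; names that differ only in an ending like _2 or _b are one class to them, and where a whole thing is asked for, a point or a joint stands for the part that bears it (a point fixed in the world has none). Each returns a list of dicts, best first, with "p" (0 to 1); they miss things now and then, are a little off and sometimes report something else, mostly with a low value. They report only what shows in the picture. A call takes as long as a camera call. They do not tell look-alikes from the thing itself.
- search_frame(camera, label): "centre" ([column, row] in pixels, amid what is visible of it).
The state is a dict: "t": time; "joints": joint angles; "qvel": joint speeds; "tau": joint torques, N m; "eef_pos": TCP position; "tcp_rot": TCP orientation; "ft_force": force on the tool from outside, world axes, zero at the start; "moment": the same for the moment, N m; "opening": opening from 0.0 (shut) to 1.0 (fully open).
Only numpy, scipy, OpenCV 4.12 (cv2) and the standard library are available. Lean on these libraries where they do the work, as an engineer would, in place of code of your own. Each camera call takes 0.05 s, during which the arm holds its last target.

TASK

On the wooden squaring jig, first turn the gauge's bar knob until its pointer stands on the long zero mark. Then lay the rebated rail offcut on the jig's bed, one end against the stop block and its rebate (the step) facing away from the fence, and with the fingertips in the rebate push it diagonally, down and towards the fence, so that it is pressed firmly against fence and bed together. Finish while still pushing, without letting go; leave the other things on the table where they are.

Things in the scene. Friction and masses are not known exactly. Their poses are not given: they have to be found in the camera images.
- jig: Wooden squaring jig, fixed, standing anywhere and turned up to 20 degrees. Origin: on the table under the middle of its bed; +x towards the fence (away from the robot), +y towards the gauge (left), z up. Gauge: grey box 62 x 58 mm centred at x = 0, y = +115 mm, round dial face 48 mm above the table with one long zero mark on the side nearest the fence and short marks every 15 degrees.
- jig_corner (a point): Where the fence face, stop face and top of the bed meet: 70, +50, 12 mm in the jig's frame; same axes as the jig. The rail belongs on its -x, -y side.
- knob_grip (a point): Middle of the gauge knob's grip, on its upright turning axis, 66 mm above the table. The grip is a black bar 36 mm long, 12 mm wide, from 53 to 77 mm above the table; a thin black pointer at its foot and a white line on its top mark one end. The frame's x axis runs along the bar towards the pointer.
- gauge_knob (a joint): Knob angle in rad, range -1.57 to 1.57, growing anticlockwise seen from above: 0 = bar along the jig's x, pointer on the long zero mark; it starts at +0.5 to +1.3 (pointer swung to the left). Stays where it is left; about 0.03 N m of friction.
- rail: Loose wooden frame rail offcut, about 0.15 kg, 110 long (y) x 50 wide (x) x 34 mm high. Origin: centre of the underside. Full-height part: x -3 to +25 mm (grip across it). Rebate (step) along the other edge: x -25 to -3 mm, floor 14 mm above the underside, wall at x = -3 mm. Flat back at x = +25 mm. Starts flat on the table right of the jig, rebate towards the robot within 30 degrees.
- rail_back_l (a point): Lower back corner of the rail at its +y end (25, 55, 0 mm in the rail's frame): goes to jig_corner.
- rail_back_r (a point): Lower back corner of the rail at its -y end (25, -55, 0 mm in the rail's frame).
- tape_roll: Bystander: roll of tape, 86 mm across, 24 mm high, lying near the front edge; origin at its underside.
- spare: Bystander: loose black star knob, 47 mm across, 27 mm high, left of the jig; not the gauge's knob.
- wedge_0: Bystander: plain wooden wedge 90 x 30 x 22 mm at the left.
- driver: Bystander: screwdriver, 210 mm long, lying behind the jig.
- loose_bolt: Bystander: steel bolt 47 mm long, lying behind the jig.
- jig_bed: The jig's bed: plywood board 180 (x) x 280 (y) mm, centred on the jig's origin, top 12 mm above the table; frame as jig.
- jig_fence: The jig's fence: wooden bar along the far edge, its face at x = +70 mm, y from -140 to +80 mm, top 48 mm above the table; frame as jig.
- jig_stop: The jig's stop block: wooden bar along x from -38 to +70 mm at the left of the bed, its face (looking to -y) at y = +50 mm, top 37 mm above the table; frame as jig.
Mind the look-alikes: they are no part of the job. What is meant by the rail is not yellow, and is the larger of those in its own colour.

How it is judged (in metres and radians):
On the way:
1. the gauge pointer stands on zero while the rail is still off the jig (value of joint gauge_knob between -0.12 and 0.12 rad and horizontal distance between rail and jig above 0.14 m), for 0.2 s.
At the end, for the whole second after the job is handed in: Pointer within 0.12 rad of zero; the rail's back within 3 mm of the fence at both ends, underside within 3 mm of the bed, end within 5 mm of the stop; through the last second the fingers push it (over 5 N), pressing it on the fence with over 4 N and on the bed with over 5 N, at rest (value of joint gauge_knob between -0.12 and 0.12 rad and x of rail_back_l in the frame of jig_corner between -0.003 and 0.003 m and z of each of rail_back_l, rail_back_r in the frame of jig_corner below 0.003 m and x of rail_back_r in the frame of jig_corner between -0.003 and 0.003 m and y of rail_back_l in the frame of jig_corner above -0.005 m and contact force between rail and jig_fence above 4 N and contact force between rail and jig_bed above 5 N and contact force between the fingers and rail above 5 N and linear speed of rail below 0.01 m/s); the arm keeps its last pose, push and grip.
It fails at once if another thing on the table is pushed more than 30 mm from its place (distance of any of tape_roll, spare, wedge_0, driver, loose_bolt from where it was at the start of the episode above 0.03 m).
It also fails if it takes over 64 s, if anything falls off the work surface, if the arm or the gripper's body presses on something with over 40 N, if the wrist force passes 120 N, or if a joint passes its speed limit or range.

## Working session

There is one attempt and no reset: what is moved stays moved. The work goes in short steps, Python scripts to look and compute and a shell command to move; the robot and the scene stay as the last step left them, time stands still between calls to the robot, and variables do not carry over. Pictures are saved under pics/ and viewed, and the job is handed in when it is done.

```bash
ls; mkdir -p pics; python3 - <<'E'
from cell import env, viewer, ticket, search_frame
import cv2, numpy as np
print(env.state())
for n in ("scene","top"):
    im,d=viewer.read_camera(n); cv2.imwrite(f"pics/{n}0.png",im); np.save(f"pics/{n}0.npy",d)
    print(n,viewer.get_calibration(n))
for l in ("rail","jig","knob_grip","tape_roll"):
    print(l,[(np.round(r["centre"]),round(r["p"],2)) for r in search_frame("top",l)])
E
```

```text
pics
{'t': 0.0, 'joints': array([ 1.06537108e+00,  4.91572480e-01,  1.55946421e+00, -1.60476299e-05,
        1.09165178e+00, -1.05594572e-01]), 'qvel': array([-0.00032079,  0.00117345,  0.00065144,  0.00143731, -0.00016686,
        0.0009901 ]), 'tau': array([ 1.07545438e-03, -6.12640715e+01, -2.58184147e+01,  6.92968885e-02,
        4.81116876e-02, -1.19804708e-04]), 'eef_pos': array([243.19258366, 575.57803308, 291.648578  ]), 'tcp_rot': array([-3.14050144e+00, -1.01344397e-04,  2.74176933e+00]), 'ft_force': array([-1.10626918,  0.35152334,  0.22457339]), 'moment': array([-0.04872366,  0.02507854, -0.06226522]), 'opening': 1.0021805509351498}
scene {'fx': 513.8439176218182, 'fy': 513.8439176218182, 'cx': 269.41808430991375, 'cy': 211.90464966166664, 'T': array([[-8.59225700e-01, -2.70003131e-01,  4.34545170e-01,
        -2.26061551e+02],
       [-5.11514069e-01,  4.38129811e-01, -7.39185786e-01,
         1.28713307e+03],
       [ 9.19528317e-03, -8.57403393e-01, -5.14562794e-01,
         9.67088749e+02],
       [ 0.00000000e+00,  0.00000000e+00,  0.00000000e+00,
         1.00000000e+00]])}
top {'fx': 399.18972643621146, 'fy': 399.18972643621146, 'cx': 274.9440652358919, 'cy': 207.96083397211888, 'T': array([[-2.69128445e-02, -9.93349401e-01,  1.11949389e-01,
         4.05225477e+02],
       [-9.99637238e-01,  2.66264716e-02, -4.05265202e-03,
         2.74957943e+00],
       [ 1.04488223e-03, -1.12017847e-01, -9.93705646e-01,
         1.18443908e+03],
       [ 0.00000000e+00,  0.00000000e+00,  0.00000000e+00,
         1.00000000e+00]])}
rail [(array([408., 216.]), 0.7), (array([353., 220.]), 0.69)]
jig [(array([278., 221.]), 0.97)]
knob_grip [(array([291., 196.]), 0.47)]
tape_roll [(array([352., 271.]), 0.86)]
```

View pics/top0.png

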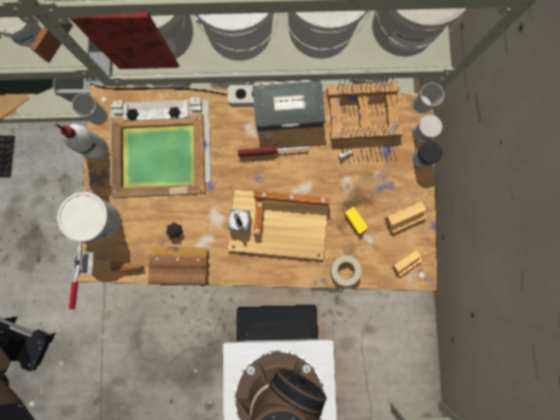

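View pics/scene0.png

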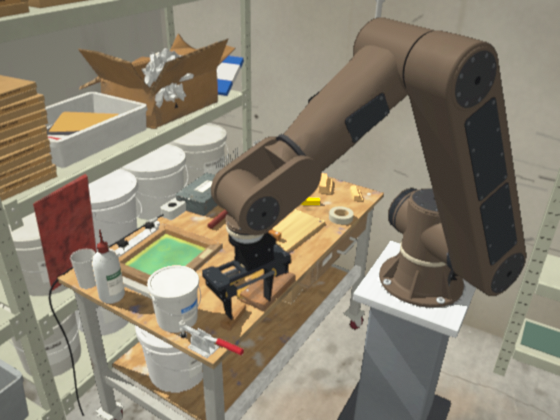

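The top view shows the jig at (280,225), the gauge at (240,220), the yellow look-alike at (356,221), the larger wooden rail at (406,217) and a smaller wooden look-alike at (407,263). The tape is at (346,270). I'll enlarge it and measure.

```bash
cat > h.py <<'E'
from cell import env, viewer, ticket, search_frame
import cv2, numpy as np
np.set_printoptions(precision=2,suppress=True)
def proj(c,P):
    P=np.atleast_2d(P).astype(float); T=np.linalg.inv(c["T"]); q=P@T[:3,:3].T+T[:3,3]
    return np.c_[q[:,0]/q[:,2]*c["fx"]+c["cx"], q[:,1]/q[:,2]*c["fy"]+c["cy"]]
def ray(c,uv,z):  # pixel to plane of height z
    uv=np.atleast_2d(uv).astype(float)
    d=np.c_[(uv[:,0]-c["cx"])/c["fx"],(uv[:,1]-c["cy"])/c["fy"],np.ones(len(uv))]@c["T"][:3,:3].T
    o=c["T"][:3,3]; s=(z-o[2])/d[:,2]; return o+d*s[:,None]
def cloud(c,d):
    v,u=np.mgrid[:d.shape[0],:d.shape[1]]
    p=np.stack([(u-c["cx"])/c["fx"]*d,(v-c["cy"])/c["fy"]*d,d],-1); P=p@c["T"][:3,:3].T+c["T"][:3,3]
    P[d==0]=np.nan; return P
def tf(o,yaw,P):
    P=np.atleast_2d(P).astype(float); c,s=np.cos(yaw),np.sin(yaw); R=np.array([[c,-s,0],[s,c,0],[0,0,1]])
    return P@R.T+np.asarray(o)
def crop(im,box,k,name):
    x0,y0,x1,y1=box; cv2.imwrite(name,cv2.resize(im[y0:y1,x0:x1],None,fx=k,fy=k,interpolation=cv2.INTER_CUBIC))
E
python3 - <<'E'
from h import *
im=cv2.imread("pics/top0.png"); d=np.load("pics/top0.npy")
crop(im,(215,170,345,285),6,"pics/jigz.png"); crop(im,(340,190,440,290),6,"pics/railz.png")
c=viewer.get_calibration("top"); P=cloud(c,d)
for u,v in [(400,215),(406,217),(412,214),(409,222),(400,260),(300,240),(300,198),(258,215),(240,220),(420,245),(390,240)]: print(u,v,P[v,u])
E
```

```text
400 215 [ 504.84 -364.15   31.49]
406 217 [ 498.3  -380.13   34.66]
412 214 [ 506.64 -398.45   33.52]
409 222 [ 485.3  -396.39    9.58]
400 260 [ 375.25 -359.23   21.48]
300 240 [440.88 -72.76  13.64]
300 198 [560.04 -74.58  48.58]
258 215 [515.13  47.42  39.43]
240 220 [498.66  96.09  79.81]
420 245 [ 417.02 -427.54    0.62]
390 240 [ 434.05 -338.98    3.39]
```

View pics/jigz.png

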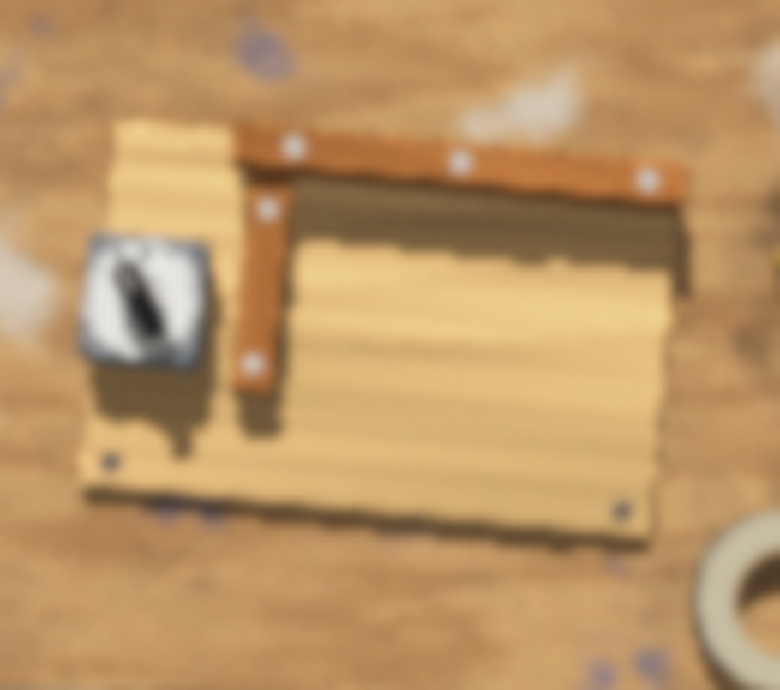

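View pics/railz.png

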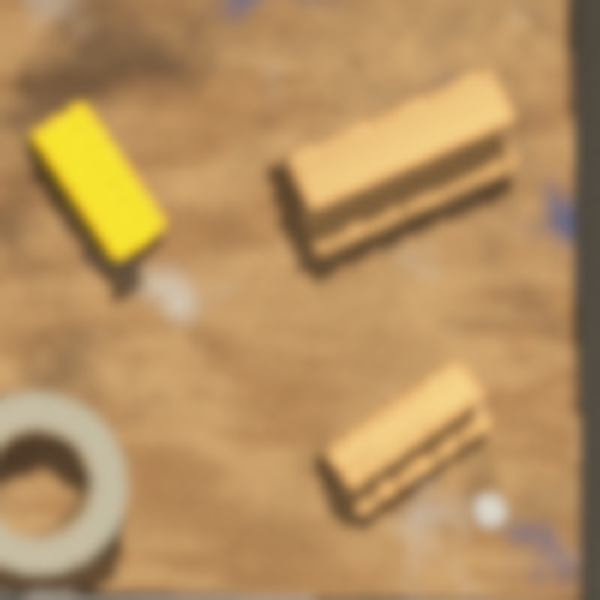

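```bash
cat > fit.py <<'E'
from h import *
from scipy.optimize import least_squares
def fit(c,uv,M,x0):
    f=lambda p: (proj(c,tf([p[0],p[1],0],p[2],M))-uv).ravel()
    r=least_squares(f,x0,loss="soft_l1"); return r.x, r.fun.reshape(-1,2)
E
python3 - <<'E'
from fit import *
c=viewer.get_calibration("top")
up=lambda a,o:(np.array(a)+.5)/6-.5+np.array(o)
uvj=up([(684,205),(232,162),(688,165),(232,125),(83,490),(648,540),(115,122),(272,388),(236,386)],(215,170))
Mj=[(70,-140,48),(70,80,48),(90,-140,48),(90,80,48),(-90,140,12),(-90,-140,12),(90,140,12),(-38,50,37),(-38,70,37)]
pj,r=fit(c,uvj,Mj,[480,0,0]); print("jig",pj,np.degrees(pj[2]));print(r)
uvr=up([(287,158),(490,70),(515,113),(313,208),(315,258)],(340,190))
Mr=[(25,55,34),(25,-55,34),(-3,-55,34),(-3,55,34),(-25,55,14)]
pr,r=fit(c,uvr,Mr,[490,-380,0.4]); print("rail",pr,np.degrees(pr[2]));print(r)
np.savez("poses",j=pj,r=pr)
k=tf([pj[0],pj[1],0],pj[2],[0,115,66])[0]; print("knob",k)
im=cv2.imread("pics/top0.png");d=np.load("pics/top0.npy");P=cloud(c,d)
# knob: dark pixels on dial
y0,x0=200,224
g=cv2.cvtColor(im,cv2.COLOR_BGR2GRAY)
kp=proj(c,k)[0];print(kp)
v,u=np.mgrid[:420,:560]; m=(np.hypot(u-kp[0],v-kp[1])<8)&(g<90)
pts=np.c_[u[m],v[m]]; W=ray(c,pts,70)[:,:2]; w=(90-g[m]).astype(float)
mu=(W*w[:,None]).sum(0)/w.sum(); C=np.cov(W.T,aweights=w);e,V=np.linalg.eigh(C)
a=np.arctan2(V[1,1],V[0,1]); print(mu,np.sqrt(e)*3.46,"bar yaw",a, "rel", a-pj[2])
hh=P[190:206,350:372]; 
crop(im,(228,205,252,235),20,"pics/knobz.png")
E
```

```text
jig [488.52 -10.36  -0.12] -6.735814704415715
[[ 0.54 -0.13]
 [-0.46  0.15]
 [ 0.4  -0.34]
 [ 0.22 -0.54]
 [-0.71 -0.59]
 [ 0.73 -0.17]
 [ 0.24  0.06]
 [-0.15  1.07]
 [-1.09  0.78]]
rail [ 500.97 -386.41    0.39] 22.45627383879739
[[-0.25 -0.04]
 [-0.02 -0.69]
 [ 0.1   0.89]
 [-0.36  0.45]
 [ 0.59 -0.55]]
knob [502.01 103.84  66.  ]
[237.64 219.29]
[494.66 100.59] [ 7.89 20.41] bar yaw -2.7452883452055348 rel -2.627726200809232
```

View pics/knobz.png

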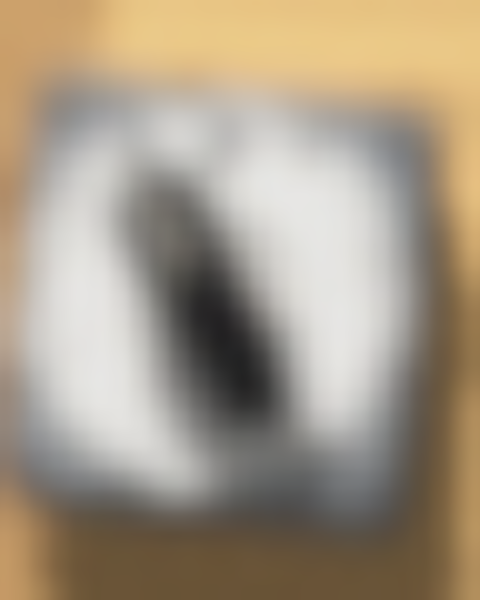

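```bash
python3 - <<'E'
from fit import *
im=cv2.imread("pics/top0.png");d=np.load("pics/top0.npy");c=viewer.get_calibration("top");P=cloud(c,d)
S=P.reshape(-1,3); z=S[:,2]
Q=np.load("poses.npz"); pj=Q["j"]
def loc(o,W): 
    cc,s=np.cos(o[2]),np.sin(o[2]); D=W[:,:2]-o[:2]; return np.c_[D@[cc,s],D@[-s,cc],W[:,2]]
L=loc(pj,S)
box=lambda a,b,c_,d_: (L[:,0]>a)&(L[:,0]<b)&(L[:,1]>c_)&(L[:,1]<d_)
m=box(-50,50,78,155)&(z>42)&(z<54); print("dial",m.sum(),np.percentile(L[m],[2,50,98],axis=0), L[m].mean(0))
m=box(-50,50,78,155)&(z>65); print("knobtop",m.sum(),L[m].mean(0)); 
m=box(55,110,-160,100)&(z>44); print("fence",np.percentile(L[m],[1,50,99],axis=0))
m=box(-60,65,35,85)&(z>32)&(z<44); print("stop",np.percentile(L[m],[1,50,99],axis=0))
m=box(-80,40,-120,40)&(z<25); print("bed z",np.median(L[m],axis=0)); 
m=box(-120,120,-170,170)&(z>7)&(z<16);print("bed ext",np.percentile(L[m],[1,99],axis=0))
m=(S[:,0]<650)&(S[:,0]>350)&(S[:,1]<-250)&(S[:,1]>-300)
print("table z",np.median(z[m]))
pr=Q["r"];L=loc(pr,S);m=box(-60,60,-80,80)&(z>28);print("rail top",np.percentile(L[m],[1,50,99],axis=0),L[m].mean(0))
# overlay
for nm,p,M in (("j",pj,[(70,-140,48),(70,80,48),(90,80,48),(90,-140,48),(70,-140,48)]),("j",pj,[(-38,50,37),(70,50,37),(70,70,37),(-38,70,37),(-38,50,37)]),("j",pj,[(-90,-140,12),(-90,140,12),(90,140,12)]),("j",pj,[(-31,86,48),(31,86,48),(31,144,48),(-31,144,48),(-31,86,48)]),("r",pr,[(25,55,34),(25,-55,34),(-3,-55,34),(-3,55,34),(25,55,34)])):
    pass
    pts=proj(c,tf([p[0],p[1],0],p[2],M))
    if 'big' not in dir(): big=cv2.resize(im[180:270,220:440],None,fx=3.6,fy=3.6,interpolation=cv2.INTER_CUBIC)
    q=((pts-[220,180]+.5)*3.6).round().astype(np.int32); cv2.polylines(big,[q],False,(255,0,0),1)
cv2.imwrite("pics/ov.png",big)
E
```

```text
dial 352 [[-27.34  89.23  42.76]
 [  1.71 114.63  48.21]
 [ 31.66 144.02  53.22]] [  1.95 116.07  48.11]
knobtop 57 [  0.38 115.36  77.22]
fence [[  71.33 -135.85   44.15]
 [  81.24  -28.81   48.25]
 [  91.42   79.36   52.99]]
stop [[-35.22  51.88  33.13]
 [ 13.89  61.5   37.59]
 [ 63.5   71.44  42.66]]
bed z [-20.43 -40.12  12.45]
bed ext [[ -87.1  -135.79    7.75]
 [  85.01  137.72   15.83]]
table z 0.08650087266744322
rail top [[ -1.44 -52.51  28.71]
 [ 12.38   2.21  34.09]
 [ 25.93  55.36  38.85]] [12.3  1.9 34. ]
```

View pics/ov.png

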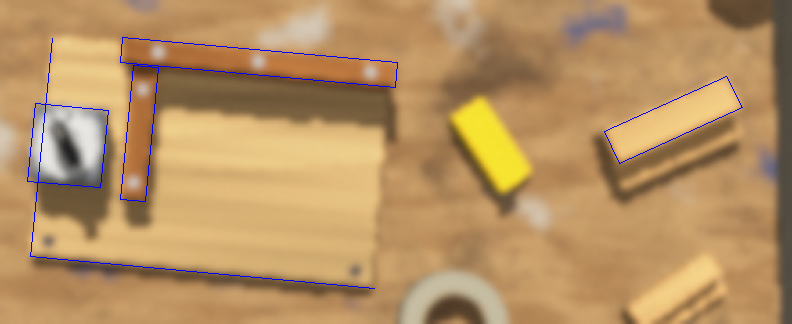

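The overlay fits: the fence, stop, gauge and rail outlines all lie on their edges to within about 1 mm. The knob starts at about +0.51 rad.

```bash
cat > go.py <<'E'
from h import *
import sys
from scipy.spatial.transform import Rotation as R
def rel(t,yaw):
    s=env.state(); r=R.from_euler("xyz",s["tcp_rot"]); dv=r.inv().apply(np.array(t)-s["eef_pos"])/10
    y=s["tcp_rot"][2]; tw=-((yaw-y+np.pi)%(2*np.pi)-np.pi)
    print("t",round(s["t"],2),"pos",s["eef_pos"],"rot",s["tcp_rot"],"F",s["ft_force"],"open",round(s["opening"],3),"j6",round(s["joints"][5],2))
    print("shift cm (tool, no turn first)",dv,"turn",round(tw,3))
a=[float(x) for x in sys.argv[1:]]
rel(a[:3],a[3])
E
python3 go.py 502.5 104 230 3.54
```

```text
t 0.3 pos [243.21 575.69 292.05] rot [-3.14 -0.    2.74] F [ 0.58  0.09 -0.18] open 1.002 j6 -0.11
shift cm (tool, no turn first) [-42.24 -33.36   6.21] turn -0.798
```

```bash
python3 -m inch '{"hand":[0.5,0.5,0.5,0.5,0.5,0.5,0.5,0.5,0.5,0.5,0.5,0.5,0.5,0.5,0.5,0.5,0.5,0.5,0.5,0.5],"delta_pos":[[-3.5,-2.75,0.5],[-3.5,-2.75,0.5],[-3.5,-2.75,0.5],[-3.5,-2.75,0.5],[-3.5,-2.75,0.5],[-3.5,-2.75,0.5],[-3.5,-2.75,0.5],[-3.5,-2.75,0.5],[-3.5,-2.75,0.5],[-3.5,-2.75,0.5],[-3.5,-2.75,0.5],[-3.5,-2.75,0.5],[0,0,0],[0,0,0],[0,0,0],[0,0,0],[0,0,0],[0,0,0],[0,0,0],[0,0,0]],"turn":[0,0,0,0,0,0,0,0,0,0,0,0,-0.133,-0.133,-0.133,-0.133,-0.133,-0.133,0,0]}'; python3 go.py 502.5 104 136 3.54
```

```text
t: 2.3
eef_pos: [501.7, 108.3, 232.3]
tcp_rot: [3.142, 0.0, -2.747]
ft_force: [-1.0, -0.4, 0.1]
opening: 0.498
t 2.3 pos [501.71 108.29 232.27] rot [ 3.14  0.   -2.75] F [-0.96 -0.42  0.11] open 0.498 j6 -1.88
shift cm (tool, no turn first) [ 0.09 -0.43  9.63] turn -0.004
```

```bash
python3 -m inch '{"hand":[0.5,0.5,0.5,0.5,0.5,0.5,0.5],"delta_pos":[[0.1,-0.4,2],[0,0,2],[0,0,2],[0,0,2],[0,0,1.6],[0,0,0],[0,0,0]],"turn":[0,0,0,0,0,0,0]}'; python3 go.py 502.5 104 136 3.54
python3 - <<'E'
from h import *
for n in ("top","scene"):
    im,d=viewer.read_camera(n); cv2.imwrite(f"pics/{n}1.png",im)
    if n=="scene":
        c=viewer.get_calibration(n); q=proj(c,[502,104,66])[0]; print(q); u,v=int(q[0]),int(q[1]); crop(im,(max(u-60,0),max(v-50,0),u+60,v+50),6,"pics/s1z.png")
E
```

```text
t: 3.0
eef_pos: [502.5, 104.2, 136.5]
tcp_rot: [3.141, -0.0, -2.745]
ft_force: [0.1, 0.5, -0.5]
opening: 0.497
t 3.0 pos [502.45 104.24 136.47] rot [ 3.14 -0.   -2.75] F [ 0.11  0.51 -0.47] open 0.497 j6 -1.89
shift cm (tool, no turn first) [ 0.   -0.02  0.05] turn -0.002
[260.52 229.81]
```

View pics/s1z.png

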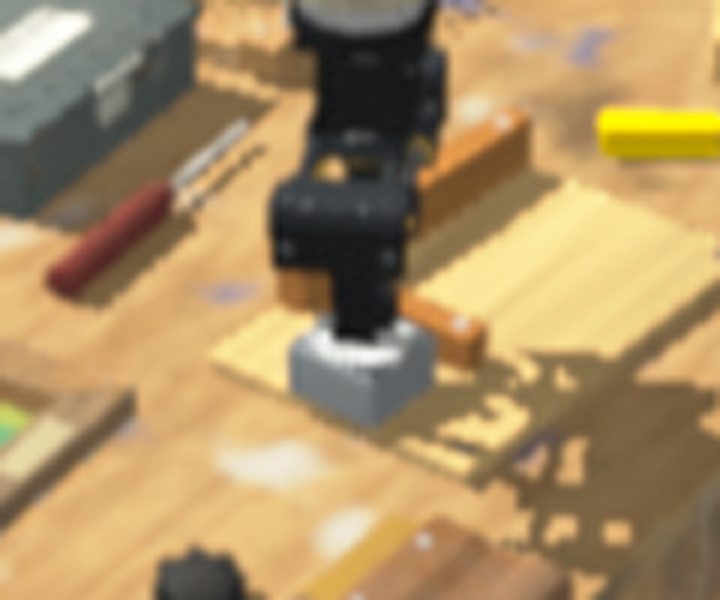

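The gripper straddles the gauge knob (crop pixel 360,320). Closing.

```bash
python3 -m inch '{"hand":[0,0,0,0,0,0,0,0],"delta_pos":[[0,0,0],[0,0,0],[0,0,0],[0,0,0],[0,0,0],[0,0,0],[0,0,0],[0,0,0]],"turn":[0,0,0,0,0,0,0,0]}'; python3 go.py 502.5 104 136 3.024
```

```text
t: 3.9
eef_pos: [502.5, 103.4, 136.4]
tcp_rot: [-3.141, -0.0, -2.743]
ft_force: [0.6, -10.0, 1.3]
opening: 0.121
t 3.9 pos [502.49 103.36 136.37] rot [-3.14 -0.   -2.74] F [  0.61 -10.04   1.31] open 0.121 j6 -1.89
shift cm (tool, no turn first) [-0.03  0.06  0.04] turn 0.516
```

```bash
python3 -m inch '{"hand":[0,0,0,0,0,0,0,0,0],"delta_pos":[[0,-0.1,0],[0,0,0],[0,0,0],[0,0,0],[0,0,0],[0,0,0],[0,0,0],[0,0,0],[0,0,0]],"turn":[0,0.09,0.09,0.09,0.09,0.09,0.07,0,0]}'; python3 go.py 502.5 104 136 3.024
```

```text
t: 4.8
eef_pos: [502.5, 103.4, 136.4]
tcp_rot: [3.141, -0.0, 3.022]
ft_force: [-3.1, 2.4, 5.5]
opening: 0.123
t 4.8 pos [502.55 103.44 136.36] rot [ 3.14 -0.    3.02] F [-3.05  2.39  5.54] open 0.123 j6 -1.38
shift cm (tool, no turn first) [0.01 0.05 0.04] turn -0.002
```

```bash
python3 -m inch '{"hand":[0.5,0.5,0.5,0.5,0.5,0.5,0.5,0.5,0.5,0.5],"delta_pos":[[0,0,0],[0,0,0],[0,0,0],[0,0,0],[0,0,-2.5],[0,0,-3.5],[0,0,-4],[0,0,0],[0,0,0],[0,0,0]],"turn":[0,0,0,0,0,0,0,0,0,0]}'; python3 go.py 511.6 -380.6 240 1.963
```

```text
t: 5.8
eef_pos: [502.3, 103.2, 235.3]
tcp_rot: [-3.141, -0.001, 3.02]
ft_force: [0.4, -0.4, -0.1]
opening: 0.501
t 5.8 pos [502.31 103.22 235.29] rot [-3.14 -0.    3.02] F [ 0.4  -0.43 -0.06] open 0.501 j6 -1.38
shift cm (tool, no turn first) [ -6.8  -47.91  -0.47] turn 1.057
```

12 rows of (-0.56,-4,0), then 8 turns of 0.132.

```bash
python3 -m inch '{"hand":[0.5,0.5,0.5,0.5,0.5,0.5,0.5,0.5,0.5,0.5,0.5,0.5,0.5,0.5,0.5,0.5,0.5,0.5,0.5,0.5],"delta_pos":[[-0.56,-4,0],[-0.56,-4,0],[-0.56,-4,0],[-0.56,-4,0],[-0.56,-4,0],[-0.56,-4,0],[-0.56,-4,0],[-0.56,-4,0],[-0.56,-4,0],[-0.56,-4,0],[-0.56,-4,0],[-0.56,-4,0],[0,0,0],[0,0,0],[0,0,0],[0,0,0],[0,0,0],[0,0,0],[0,0,0],[0,0,0]],"turn":[0,0,0,0,0,0,0,0,0,0,0,0,0.132,0.132,0.132,0.132,0.132,0.132,0.132,0.132]}'; python3 go.py 511.6 -380.6 240 1.963
python3 - <<'E'
from h import *
im,d=viewer.read_camera("top"); cv2.imwrite("pics/top2.png",im); np.save("pics/top2.npy",d)
crop(im,(228,205,252,235),20,"pics/knob2.png"); crop(im,(340,160,450,290),4.5,"pics/rail2.png")
c=viewer.get_calibration("top"); Q=np.load("poses.npz");pj=Q["j"]
k=tf([pj[0],pj[1],0],pj[2],[0,115,66])[0]; g=cv2.cvtColor(im,cv2.COLOR_BGR2GRAY)
kp=proj(c,k)[0]
v,u=np.mgrid[:420,:560]; m=(np.hypot(u-kp[0],v-kp[1])<8)&(g<90)
W=ray(c,np.c_[u[m],v[m]],70)[:,:2]; w=(90-g[m]).astype(float); C=np.cov(W.T,aweights=w);e,V=np.linalg.eigh(C)
a=np.arctan2(V[1,1],V[0,1]); print("bar rel", (a-pj[2]+np.pi/2)%np.pi-np.pi/2)
E
```

```text
t: 7.8
eef_pos: [510.9, -381.1, 234.3]
tcp_rot: [-3.14, -0.003, 1.958]
ft_force: [0.0, -0.4, -0.1]
opening: 0.497
t 7.8 pos [ 510.85 -381.15  234.27] rot [-3.14 -0.    1.96] F [ 0.05 -0.35 -0.09] open 0.497 j6 -1.13
shift cm (tool, no turn first) [ 0.02  0.09 -0.57] turn -0.005
bar rel -0.016565427055813764
```

View pics/knob2.png

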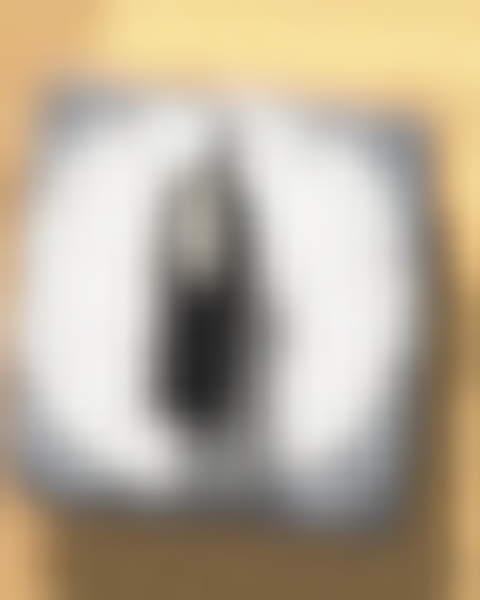

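View pics/rail2.png

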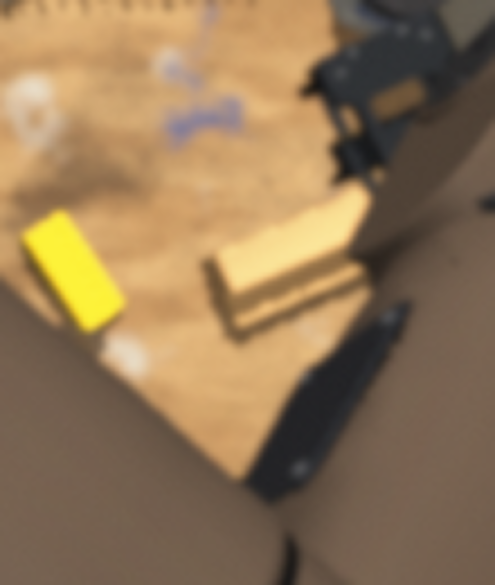

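The pointer at crop (225,130) stands on the zero mark and the bar measures −0.02 rad relative to the jig. The rail is undisturbed. I'll descend and grip it.

```bash
python3 -m inch '{"hand":[0.5,0.5,0.5,0.5,0.5,0.5,0.5,0,0,0,0,0,0,0],"delta_pos":[[0,0.1,3],[0,0,3],[0,0,3],[0,0,3],[0,0,1.9],[0,0,0],[0,0,0],[0,0,0],[0,0,0],[0,0,0],[0,0,0],[0,0,0],[0,0,0],[0,0,0]],"turn":[0,0,0,0,0,0,0,0,0,0,0,0,0,0]}'; python3 go.py 511.6 -380.6 95 1.963
```

```text
t: 9.25
eef_pos: [512.1, -381.0, 97.6]
tcp_rot: [3.141, 0.0, 1.964]
ft_force: [-1.9, -0.1, 5.0]
opening: 0.295
t 9.25 pos [ 512.05 -380.98   97.61] rot [3.14 0.   1.96] F [-1.92 -0.14  4.98] open 0.295 j6 -1.14
shift cm (tool, no turn first) [ 0.05 -0.03  0.26] turn 0.001
```

```bash
python3 -m inch '{"hand":[0,0,0,0,0,0],"delta_pos":[[0,0,-1],[0,0,-2],[0,0,-3],[0,0,-1.5],[0,0,0],[0,0,0]],"turn":[0,0,0,0,0,0]}'; python3 - <<'E'
from h import *
pj=np.load("poses.npz")["j"]; print(tf([pj[0],pj[1],0],pj[2],[[26.5,-15,0],[0,0,0]]),pj[2]+np.pi/2)
E
python3 go.py 513 -28.4 172 1.453
```

```text
t: 9.85
eef_pos: [511.8, -380.7, 171.7]
tcp_rot: [-3.142, -0.0, 1.964]
ft_force: [0.4, 0.5, -2.0]
opening: 0.293
[[513.08 -28.37   0.  ]
 [488.52 -10.36   0.  ]] 1.4532341823985937
t 9.85 pos [ 511.83 -380.75  171.72] rot [-3.14 -0.    1.96] F [ 0.45  0.46 -1.97] open 0.293 j6 -1.14
shift cm (tool, no turn first) [32.5  13.6  -0.02] turn 0.511
```

```bash
python3 -m inch '{"hand":[0,0,0,0,0,0,0,0,0,0,0,0,0,0,0,0],"delta_pos":[[2,0.85,0],[3.5,1.45,0],[3.5,1.45,0],[3.5,1.45,0],[3.5,1.45,0],[3.5,1.45,0],[3.5,1.45,0],[3.5,1.45,0],[3.5,1.45,0],[2.5,1.15,0],[0,0,0],[0,0,0],[0,0,0],[0,0,0],[0,0,0],[0,0,0]],"turn":[0,0,0,0,0,0,0,0,0,0,0.128,0.128,0.128,0.127,0,0]}'; python3 go.py 513 -28.4 110 1.453
python3 - <<'E'
from h import *
for n in ("top","scene"):
    im,d=viewer.read_camera(n); cv2.imwrite(f"pics/{n}3.png",im)
    c=viewer.get_calibration(n); q=proj(c,[500,-20,40])[0]; u,v=int(q[0]),int(q[1]); crop(im,(max(u-65,0),max(v-50,0),u+65,v+50),5,f"pics/{n}3z.png")
E
```

```text
t: 11.45
eef_pos: [512.9, -28.6, 171.4]
tcp_rot: [-3.14, -0.0, 1.456]
ft_force: [-0.3, -0.1, -1.4]
opening: 0.292
t 11.45 pos [512.91 -28.62 171.42] rot [-3.14 -0.    1.46] F [-0.28 -0.09 -1.35] open 0.292 j6 -0.07
shift cm (tool, no turn first) [0.02 0.01 6.14] turn 0.003
```

View pics/scene3z.png

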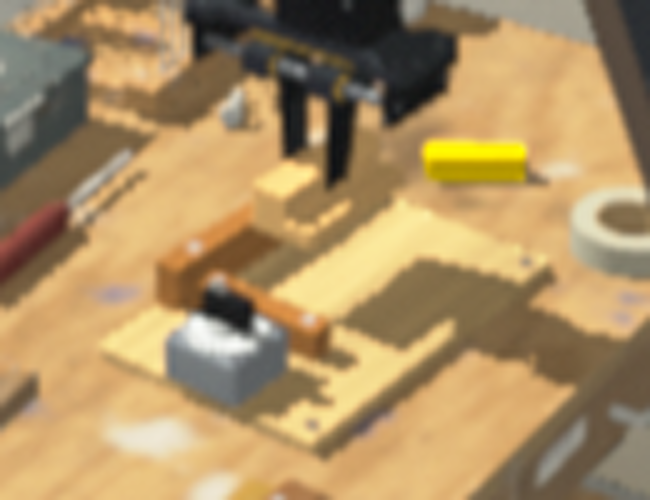

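View pics/top3z.png

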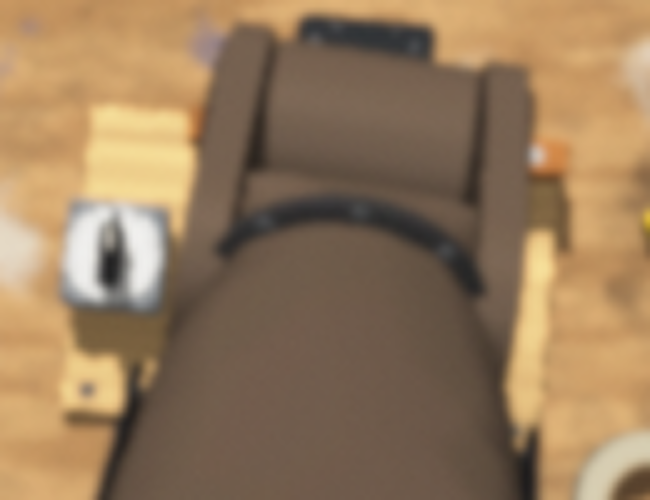

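The rail hangs level in the fingers, step towards the robot (scene crop 300,200). Lowering it.

```bash
python3 -m inch '{"hand":[0,0,0,0,0,0,0,0],"delta_pos":[[0,0,1.5],[0,0,1.5],[0,0,1.5],[0,0,0.9],[0,0,0.4],[0,0,0.2],[0,0,0.1],[0,0,0]],"turn":[0,0,0,0,0,0,0,0]}'; python3 go.py 513 -28.4 110 1.453
```

```text
t: 12.35
eef_pos: [513.3, -28.6, 111.6]
tcp_rot: [3.141, -0.0, 1.453]
ft_force: [-0.3, 0.8, -0.6]
opening: 0.295
t 12.35 pos [513.32 -28.64 111.55] rot [ 3.14 -0.    1.45] F [-0.28  0.81 -0.61] open 0.295 j6 -0.07
shift cm (tool, no turn first) [ 0.02 -0.03  0.16] turn -0.0
```

```bash
python3 -m inch '{"hand":[0,0,0,0,0],"delta_pos":[[0.25,0,0],[0.25,0,0],[0.25,0,0],[0,0,0],[0,0,0]],"turn":[0,0,0,0,0]}';python3 -m inch '{"hand":[0,0,0],"delta_pos":[[0.15,0,0],[0,0,0],[0,0,0]],"turn":[0,0,0]}'
```

```text
t: 12.85
eef_pos: [514.1, -21.1, 111.3]
tcp_rot: [3.141, -0.0, 1.453]
ft_force: [0.2, -0.1, -0.6]
opening: 0.296
t: 13.15
eef_pos: [514.2, -19.7, 111.2]
tcp_rot: [3.142, -0.0, 1.453]
ft_force: [1.0, 0.2, -0.5]
opening: 0.291
```

```bash
python3 -m inch '{"hand":[0,0,0],"delta_pos":[[0.15,0,0],[0,0,0],[0,0,0]],"turn":[0,0,0]}';python3 -m inch '{"hand":[0,0,0],"delta_pos":[[0.15,0,0],[0,0,0],[0,0,0]],"turn":[0,0,0]}'
```

```text
t: 13.45
eef_pos: [514.4, -18.2, 111.2]
tcp_rot: [3.142, -0.0, 1.453]
ft_force: [1.4, -0.2, -0.9]
opening: 0.29
t: 13.75
eef_pos: [514.5, -17.5, 111.3]
tcp_rot: [-3.142, 0.001, 1.453]
ft_force: [-2.2, -9.4, 0.8]
opening: 0.292
```

Stop contact (−9 N in y). Now down onto the bed.

```bash
python3 -m inch '{"hand":[0,0,0],"delta_pos":[[0,0,0.2],[0,0,0],[0,0,0]],"turn":[0,0,0]}';python3 -m inch '{"hand":[0,0,0],"delta_pos":[[0,0,0.15],[0,0,0],[0,0,0]],"turn":[0,0,0]}'
```

```text
t: 14.05
eef_pos: [514.7, -17.5, 109.6]
tcp_rot: [3.141, 0.001, 1.453]
ft_force: [-2.3, -10.1, 2.4]
opening: 0.292
t: 14.35
eef_pos: [514.7, -17.4, 109.4]
tcp_rot: [3.14, 0.001, 1.453]
ft_force: [-6.3, -6.7, 23.8]
opening: 0.292
```

```bash
python3 -m inch '{"hand":[0.5,0.5,0.5,0.5,0.5,0.5,0.5,0.5],"delta_pos":[[0,0,-0.1],[0,0,0],[0,0,0],[0,0,0],[0,0,-2],[0,0,-3],[0,0,-2],[0,0,0]],"turn":[0,0,0,0,0,0,0,0]}'; python3 - <<'E'
from h import *
pj=np.load("poses.npz")["j"]; print(tf([pj[0],pj[1],0],pj[2],[[-70,-8,0],[-2,-8,0],[31,-8,0]]))
E
python3 go.py 418 -10.1 178 3.024
```

```text
t: 15.15
eef_pos: [515.3, -16.7, 180.7]
tcp_rot: [3.138, 0.0, 1.453]
ft_force: [0.5, -0.1, 0.3]
opening: 0.506
[[418.07 -10.1    0.  ]
 [485.6  -18.07   0.  ]
 [518.37 -21.94   0.  ]]
t 15.15 pos [515.34 -16.7  180.73] rot [3.14 0.   1.45] F [ 0.46 -0.11  0.26] open 0.506 j6 -0.04
shift cm (tool, no turn first) [-0.49 -9.75  0.23] turn -1.571
```

```bash
python3 -m inch '{"hand":[0.63,0.63,0.63,0.63,0.63,0.63,0.63,0.63,0.63,0.63,0.63,0.63,0.63,0.63,0.63],"delta_pos":[[-0.2,-3.3,0],[-0.2,-3.3,0],[-0.1,-3.1,0],[0,0,0],[0,0,0],[0,0,0],[0,0,0],[0,0,0],[0,0,0],[0,0,0],[0,0,0],[0,0,0],[0,0,0],[0,0,0],[0,0,0]],"turn":[0,0,0,-0.143,-0.143,-0.143,-0.143,-0.143,-0.143,-0.143,-0.143,-0.143,-0.143,-0.141]}' ; python3 go.py 485.6 -18.1 178 3.024
```

```text
t 15.15 pos [515.34 -16.7  180.73] rot [3.14 0.   1.45] F [ 0.46 -0.11  0.26] open 0.506 j6 -0.04
shift cm (tool, no turn first) [-0.49 -2.94  0.26] turn -1.571validation failed for argument at $.tu...
```

Row count mismatch; retry.

```bash
python3 -m inch '{"hand":[0.63,0.63,0.63,0.63,0.63,0.63,0.63,0.63,0.63,0.63,0.63,0.63,0.63,0.63,0.63],"delta_pos":[[-0.2,-3.3,0],[-0.2,-3.3,0],[-0.1,-3.1,0],[0,0,0],[0,0,0],[0,0,0],[0,0,0],[0,0,0],[0,0,0],[0,0,0],[0,0,0],[0,0,0],[0,0,0],[0,0,0],[0,0,0]],"turn":[0,0,0,-0.143,-0.143,-0.143,-0.143,-0.143,-0.143,-0.143,-0.143,-0.143,-0.143,-0.141,0]}' ; python3 go.py 485.6 -18.1 178 3.024
python3 - <<'E'
from h import *
for n in ("top","scene"):
    im,d=viewer.read_camera(n); cv2.imwrite(f"pics/{n}4.png",im); np.save(f"pics/{n}4.npy",d)
    c=viewer.get_calibration(n); q=proj(c,[500,-20,40])[0]; u,v=int(q[0]),int(q[1]); crop(im,(max(u-65,0),max(v-50,0),u+65,v+50),5,f"pics/{n}4z.png")
E
```

```text
t: 16.65
eef_pos: [417.5, -10.2, 177.9]
tcp_rot: [3.141, -0.001, 3.026]
ft_force: [1.1, 0.7, 0.0]
opening: 0.632
t 16.65 pos [417.46 -10.19 177.94] rot [ 3.14 -0.    3.03] F [1.12 0.73 0.03] open 0.632 j6 -1.64
shift cm (tool, no turn first) [-6.86  0.   -0.01] turn 0.002
```

View pics/scene4z.png

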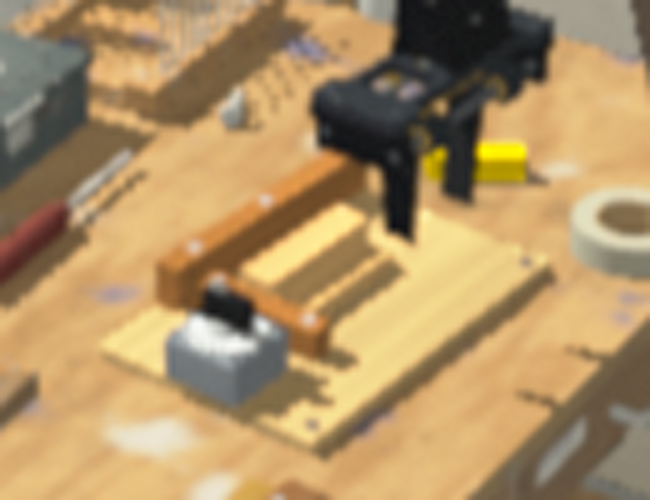

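View pics/top4z.png

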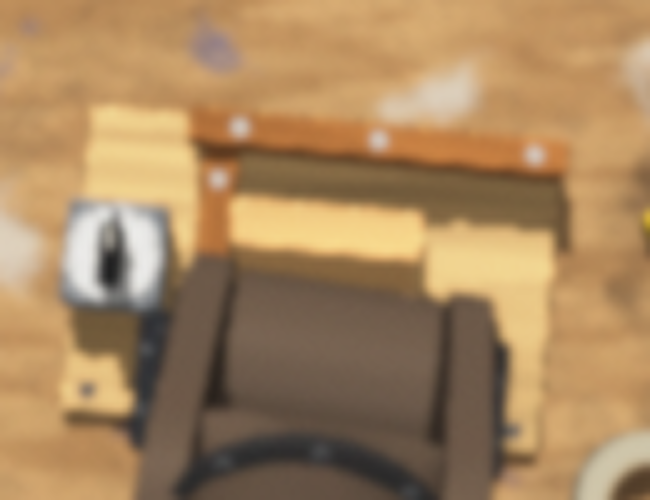

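The rail lies on the bed against the stop, parallel to the fence, step towards the robot. Measuring where it lies.

```bash
python3 - <<'E'
from h import *
d=np.load("pics/top4.npy");c=viewer.get_calibration("top");S=cloud(c,d).reshape(-1,3);pj=np.load("poses.npz")["j"]
cc,s=np.cos(pj[2]),np.sin(pj[2]);D=S[:,:2]-pj[:2];L=np.c_[D@[cc,s],D@[-s,cc],S[:,2]]
m=(L[:,0]>-10)&(L[:,0]<62)&(L[:,1]>-110)&(L[:,1]<46)&(L[:,2]>42)&(L[:,2]<52)
print(m.sum(),np.percentile(L[m],[2,50,98],axis=0))
for a,b in((-60,-35),(0,40)):
    k=m&(L[:,1]>a)&(L[:,1]<b); print(np.percentile(L[k][:,0],[3,50,97]))
E
```

```text
353 [[ 14.44 -56.24  42.62]
 [ 27.55  -5.44  46.36]
 [ 41.22  43.9   50.61]]
[14.21 26.81 40.57]
[14.8  28.03 41.16]
```

```bash
python3 -m inch '{"hand":[0.63,0.63,0.63,0.63,0.63,0.63,0.63,0.63,0.63,0.63],"delta_pos":[[-2,0,0],[-3,0,0],[-2,0,0],[0,0,0],[0,0,2],[0,0,2],[0,0,2],[0,0,0.9],[0,0,0],[0,0,0]],"turn":[0,0,0,0,0,0,0,0,0,0]}' ; python3 go.py 518.4 -22 104 3.024
```

```text
t: 17.75
eef_pos: [487.1, -18.5, 110.1]
tcp_rot: [3.142, 0.0, 3.023]
ft_force: [0.1, 0.2, 0.3]
opening: 0.627
t 17.75 pos [487.09 -18.45 110.12] rot [3.14 0.   3.02] F [0.12 0.24 0.3 ] open 0.627 j6 -1.63
shift cm (tool, no turn first) [-3.15  0.02  0.61] turn -0.001
```

Lower until the floor of the rebate is felt.

```bash
python3 -m inch '{"hand":[0.63,0.63,0.63],"delta_pos":[[0,0,0.4],[0,0,0],[0,0,0]],"turn":[0,0,0]}';python3 -m inch '{"hand":[0.63,0.63,0.63],"delta_pos":[[0,0,0.2],[0,0,0],[0,0,0]],"turn":[0,0,0]}'
```

```text
t: 18.05
eef_pos: [487.3, -18.5, 106.0]
tcp_rot: [3.142, 0.001, 3.024]
ft_force: [0.1, -0.0, -0.1]
opening: 0.626
t: 18.35
eef_pos: [487.4, -18.5, 103.9]
tcp_rot: [3.142, 0.001, 3.024]
ft_force: [0.0, 0.4, 3.9]
opening: 0.635
```

```bash
python3 -m inch '{"hand":[0.63,0.63,0.63,0.63,0.63,0.63,0.63,0.63],"delta_pos":[[-0.3,0,0],[-0.4,0,0],[-0.4,0,0],[-0.4,0,0],[-0.4,0,0],[-0.4,0,0],[0,0,0],[0,0,0]],"turn":[0,0,0,0,0,0,0,0]}';python3 -m inch '{"hand":[0.63,0.63,0.63,0.63],"delta_pos":[[-0.25,0,0],[-0.25,0,0],[0,0,0],[0,0,0]],"turn":[0,0,0,0]}'
```

```text
t: 19.15
eef_pos: [509.6, -21.2, 103.9]
tcp_rot: [-3.142, -0.001, 3.024]
ft_force: [-3.2, -1.0, 7.0]
opening: 0.627
t: 19.55
eef_pos: [514.3, -21.8, 103.9]
tcp_rot: [-3.142, -0.002, 3.024]
ft_force: [-5.2, -1.2, 8.3]
opening: 0.628
```

```bash
python3 -m inch '{"hand":[0.63,0.63,0.63,0.63],"delta_pos":[[-0.2,0,0],[-0.2,0,0],[0,0,0],[0,0,0]],"turn":[0,0,0,0]}';python3 -m inch '{"hand":[0.63,0.63,0.63],"delta_pos":[[-0.1,0,0],[0,0,0],[0,0,0]],"turn":[0,0,0]}'
```

```text
t: 19.95
eef_pos: [518.1, -22.2, 103.9]
tcp_rot: [3.142, -0.002, 3.024]
ft_force: [-6.1, -1.3, 9.3]
opening: 0.631
t: 20.25
eef_pos: [518.3, -22.2, 103.9]
tcp_rot: [3.141, -0.004, 3.024]
ft_force: [-9.8, 0.1, 13.0]
opening: 0.626
```

```bash
python3 -m inch '{"hand":[0.63,0.63,0.63],"delta_pos":[[-0.1,0,0.05],[0,0,0],[0,0,0]],"turn":[0,0,0]}';python3 -m inch '{"hand":[0.63,0.63,0.63],"delta_pos":[[-0.1,0,0.05],[0,0,0],[0,0,0]],"turn":[0,0,0]}'
```

```text
t: 20.55
eef_pos: [518.5, -22.2, 103.8]
tcp_rot: [3.141, -0.006, 3.024]
ft_force: [-15.8, -1.2, 22.7]
opening: 0.626
t: 20.85
eef_pos: [518.6, -22.2, 103.8]
tcp_rot: [3.141, -0.008, 3.024]
ft_force: [-21.5, -1.5, 33.6]
opening: 0.629
```

```bash
python3 -m inch '{"hand":[0.63,0.63,0.63],"delta_pos":[[-0.15,0,-0.08],[0,0,0],[0,0,0]],"turn":[0,0,0]}';python3 -m inch '{"hand":[0.63,0.63,0.63],"delta_pos":[[-0.1,0,-0.05],[0,0,0],[0,0,0]],"turn":[0,0,0]}'
python3 - <<'E'
from h import *
for n in ("top","scene"):
    im,d=viewer.read_camera(n); cv2.imwrite(f"pics/{n}5.png",im); np.save(f"pics/{n}5.npy",d)
    c=viewer.get_calibration(n); q=proj(c,[500,-20,40])[0]; u,v=int(q[0]),int(q[1]); crop(im,(max(u-65,0),max(v-50,0),u+65,v+50),5,f"pics/{n}5z.png")
E
```

```text
t: 21.15
eef_pos: [519.0, -22.2, 103.8]
tcp_rot: [3.141, -0.011, 3.023]
ft_force: [-24.8, -0.3, 27.6]
opening: 0.628
t: 21.45
eef_pos: [519.2, -22.2, 103.9]
tcp_rot: [3.141, -0.014, 3.023]
ft_force: [-26.9, -1.2, 24.1]
opening: 0.629
```

View pics/scene5z.png

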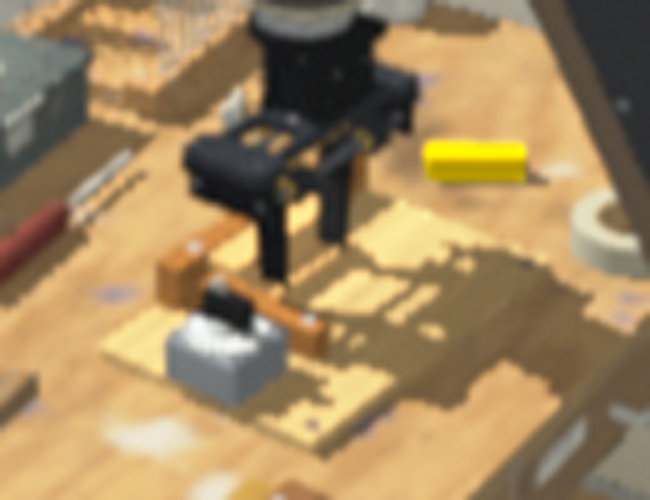

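View pics/top5z.png

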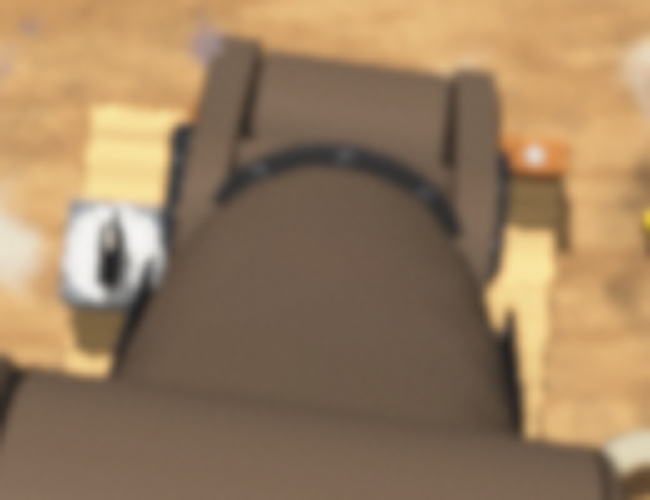

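Fingers stand in the rebate and the rail lies along the fence (scene crop 240,250). I'll check the seating from the scene camera's depth.

```bash
python3 - <<'E'
from h import *
pj=np.load("poses.npz")["j"];cc,s=np.cos(pj[2]),np.sin(pj[2])
d=np.load("pics/scene5.npy");im=cv2.imread("pics/scene5.png");c=viewer.get_calibration("scene")
S=cloud(c,d).reshape(-1,3);D=S[:,:2]-pj[:2];L=np.c_[D@[cc,s],D@[-s,cc],S[:,2]]
B=im.reshape(-1,3).astype(int); light=(B.sum(1)>330)
m=(L[:,0]>25)&(L[:,0]<100)&(L[:,1]>-80)&(L[:,1]<46)&(L[:,2]>30)&(L[:,2]<60)
for a in range(-70,50,15):
    k=m&(L[:,1]>a)&(L[:,1]<a+15)&(L[:,0]>46)&(L[:,0]<66); print(a,k.sum(),np.median(L[k],axis=0) if k.sum() else "")
big=cv2.resize(im[190:260,215:335],None,fx=6.5,fy=6.5,interpolation=cv2.INTER_CUBIC)
for M in ([(42,50,46),(42,-60,46),(70,-60,46),(70,50,46),(42,50,46)],[(70,80,48),(70,-140,48)]):
    q=((proj(c,tf([pj[0],pj[1],0],pj[2],M))-[215,190]+.5)*6.5).round().astype(np.int32); cv2.polylines(big,[q],False,(255,0,0),1)
cv2.imwrite("pics/ov5.png",big)
print(env.state()["ft_force"],env.state()["moment"])
E
```

```text
-70 0 
-55 8 [ 56.69 -45.49  44.79]
-40 11 [ 52.16 -32.43  45.26]
-25 4 [ 51.08 -21.84  46.27]
-10 0 
5 6 [62.03 15.06 47.72]
20 14 [56.34 29.32 46.95]
35 8 [55.73 42.01 48.07]
[-26.42  -1.1   23.56] [-0.39  4.75 -0.59]
```

View pics/ov5.png

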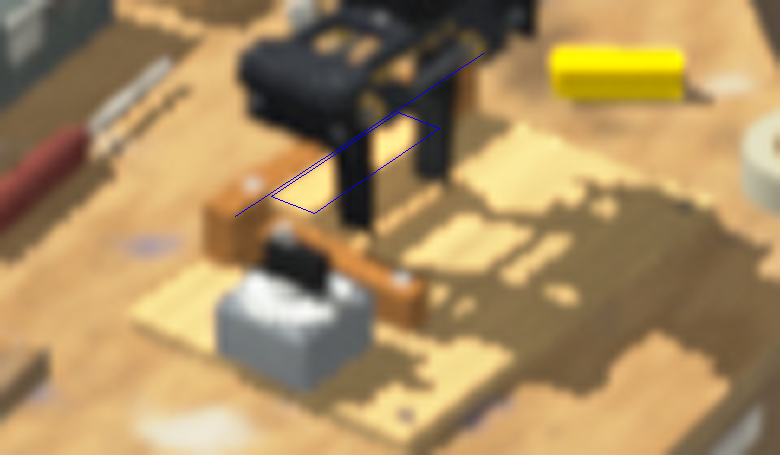

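```bash
python3 -m inch '{"hand":[0.63,0.63,0.63,0.63,0.63],"delta_pos":[[0,0,0],[0,0,0],[0,0,0],[0,0,0],[0,0,0]],"turn":[0,0,0,0,0]}'; python3 - <<'E'
from h import *
im,d=viewer.read_camera("top"); c=viewer.get_calibration("top"); pj=np.load("poses.npz")["j"]
g=cv2.cvtColor(im,cv2.COLOR_BGR2GRAY)
kp=proj(c,tf([pj[0],pj[1],0],pj[2],[0,115,66])[0])[0]
v,u=np.mgrid[:420,:560]; m=(np.hypot(u-kp[0],v-kp[1])<7.5)&(g<90)&(u<kp[0]+4)
W=ray(c,np.c_[u[m],v[m]],70)[:,:2]; w=(90-g[m]).astype(float); C=np.cov(W.T,aweights=w);e,V=np.linalg.eigh(C)
print("bar rel",(np.arctan2(V[1,1],V[0,1])-pj[2]+np.pi/2)%np.pi-np.pi/2)
for l in ("tape_roll","spare","driver"): print(l,[(np.round(r["centre"]),round(r["p"],2)) for r in search_frame("top",l)][:1])
s=env.state(); print(s["t"],s["eef_pos"],s["ft_force"],abs(s["qvel"]).max())
E
```

```text
t: 22.05
eef_pos: [519.2, -22.2, 103.9]
tcp_rot: [3.141, -0.014, 3.023]
ft_force: [-26.8, -0.1, 23.4]
opening: 0.632
bar rel -0.011098564650691145
tape_roll [(array([355., 270.]), 0.81)]
spare []
driver [(array([256., 154.]), 0.93)]
22.25 [519.21 -22.25 103.86] [-27.51  -0.84  23.61] 0.0018833279964475325
```

Everything is steady, so I'm handing in.

```bash
python3 - <<'E'
from h import *
print(ticket.job_done()); s=env.state(); print(s["t"],s["eef_pos"],s["ft_force"])
E
```

```text
the job is handed in; nothing more can be done
None
the job is handed in; nothing more can be done
```

The job is handed in at about 22 s. The arm was still pushing the rail into the corner of fence and bed when I handed it in. No verdict was reported.

**What I did:**
- **Knob:** I turned it from about +0.51 rad to zero while the rail was still on the right of the table.
- **Rail:** I laid the larger wooden rail on the bed with its step towards the robot. I slid it in until the stop pushed back with about 9 N, then set it down.
- **Push:** With both fingertips in the rebate, I pushed it against the fence and pressed it down.

**Last checks:**
- **Pointer:** it measured −0.01 rad from zero in the top camera.
- **Push force:** the fingers pushed with about 27 N towards the fence and 23.5 N down, and the arm was at rest. The fence and bed forces were not measured separately. I estimate at least 12 N on the fence and 10 N on the bed, from the friction I felt while sliding the rail.
- **Seating:** the rail's top read about 45–48 mm above the table against an expected 46. Its outline lay on the seated position, but part of it was hidden by the fingers, so fence contact at each end is not confirmed to the millimetre.
- **Stop:** I did not measure the gap at the stop again after the push. Sideways force stayed near zero.
- **Other things on the table:** nothing showed as moved in the pictures. The network did not find the spare knob in the last picture, probably because the arm hid it.

One move was refused because its lists had different lengths. Nothing moved, and I sent it again corrected.

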